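# Take the dial padlock off the reagent box

## Task

The stain and reagent box on the laboratory bench is shut with a dial padlock through its staple. Turn the dial, which clicks at every notch, until its orange mark rests at the orange index mark by the shackle, pull the lock body back so that the shackle slides open, then work the open shackle off the staple and lift the padlock away, leaving the jar, the bottle and the tube rack where they stand. Finish while holding the padlock up in your fingers, still open, level with the dial up, about ten centimetres above the lid and clear of everything else, so that a colleague can open the box.

Things in the scene. Friction and masses are not known exactly. Their poses are not given: they have to be found in the camera images.
- lockbox: Fixed steel box 250 (x) by 320 (y) by 100 mm high, grey, blue lid. Origin: centre of its underside, z up, front at -x. Top level, 100 mm over the origin. A 50 mm wide, 3 mm thick hasp strap lies on the top along y = 0 from x = -119 to +76 mm (upper face 103 mm over the origin); a hinge knuckle 9 mm high crosses it at x = +21 mm. Does not move.
- staple (a point): On the axis of the staple's rear leg, 15 mm above the box top, box x = -72 mm, y = 0. The staple is a closed upright loop of 5 mm round bar in the box's x-z plane: rear leg (here), front leg 39 mm from it towards box -x (34 mm clear between), top bar with underside 25 mm and upper side 31 mm above the box top. Axes as the box's.
- padlock: Padlock, 0.35 kg, loose on the strap. Origin: centre of underside of its silver body, 56 (own x) by 50 (own y) by 24 mm thick (own z, up); grip it across the 50 mm. Shackle at own -x, which starts along box -x within 5 degrees: level U of 6 mm bar, 12 mm above underside, legs at own y = -11 and +11 mm, bow 11 mm inside, 17 mm outside beyond the body; the staple's rear leg stands in it loosely.
- dial (a joint): Dial angle about the padlock's z, rad, counter-clockwise from above positive, endless. Clicks into a notch at every multiple of 0.628 rad (36 degrees) and falls into it when let go nearby. Opens only in the notch at 0 (or whole turns), within about 0.1 rad: orange mark at the index mark. Elsewhere the shackle is barred. Takes up to 0.1 N m. With the shackle open the dial no longer matters.
- dial_grip (a point): On the dial's axis (padlock's own z through its body's middle), 37 mm above the padlock's underside, mid-height of the dial's round black knob: 26 mm across, 28 to 46 mm above the underside, over a flat black disc 42 mm across at 24 to 28 mm. Close by stands only the staple, its top 28 mm above the underside.
- dial_mark (a point): The orange mark on the dial disc, 17 mm from the axis; an orange stripe on the knob's top points the same way; nine white ticks mark the other notches. The orange index mark on the body lies at own -x of the dial, by the shackle.
- shackle (a joint): How far the shackle is out of the body towards own -x, m: 0 shut, 0.020 fully open (stop). In the opening notch it slides at 2 to 4 N, no spring, stays where left: pull the body towards own +x while the staple holds the bow. The leg at own y = -11 mm stays in the body; the toe at y = +11 mm is 5 mm deep when shut, so fully open there is a 15 mm gap from toe to body.
- shackle_toe (a point): Near the toe's end, on the leg at own y = +11 mm; moves with the shackle. To unhook: bring the staple's rear leg into the middle of the gap between toe and body (lock back about 21 mm towards own -x from the end of the pull; the bow then has about 6 mm to the front leg), move the lock 26 mm or more towards own -y so the leg leaves through the gap, lift.
- specimen_jar: Bystander: clear jar with red cap, 46 mm across, 55 mm high, on the lid. Origin: centre of its underside.
- stain_bottle: Bystander: amber bottle, 60 mm across, 130 mm high, on the bench. Origin: centre of its underside.
- tube_rack: Bystander: green tube rack with capped tubes, 90 by 200 mm, 92 mm high, on the bench. Origin: centre of its underside.

How it is judged:
On the way, in this order (a step that is already met when the one before it is completed fails the run):
1. the dial's orange mark is at the index mark (x of dial_mark in the frame of padlock below -0.015 m and y of dial_mark in the frame of padlock between -0.0045 and 0.0045 m).
2. the shackle is pulled open (value of joint shackle above 0.014 m), for 0.1 s.
At the end, for the whole second after the job is handed in: The padlock is held in the fingers, clear of the box and at rest, its underside at least 80 mm above the lid (180 mm above the bench), dial up within 20 degrees, and its shackle still out by more than 12 mm of its 20 mm (value of joint shackle above 0.012 m and height (world z) of padlock above 0.18 m and angle between padlock's own z axis and vertical below 0.35 rad and contact force between padlock and the fingers above 1 N and contact force between padlock and lockbox below 0.05 N and linear speed of padlock below 0.03 m/s); the arm keeps its last pose, push and grip.
It fails at once if the specimen jar is shifted by more than 25 mm or tipped (distance of specimen_jar from where it was at the start of the episode above 0.025 m or angle between specimen_jar's own z axis and vertical above 0.4 rad).
It fails at once if the stain bottle is shifted by more than 25 mm or tipped (distance of stain_bottle from where it was at the start of the episode above 0.025 m or angle between stain_bottle's own z axis and vertical above 0.4 rad).
It fails at once if the tube rack is shifted by more than 25 mm or tipped (distance of tube_rack from where it was at the start of the episode above 0.025 m or angle between tube_rack's own z axis and vertical above 0.4 rad).
It also fails if it takes over 72 s, if anything falls off the work surface, if the arm or the gripper's body presses on something with over 40 N, if the wrist force passes 120 N, or if a joint passes its speed limit or range.

## Robot

A 6-joint arm with a two-finger parallel gripper is mounted at the origin on the work surface. World frame = base frame: x ahead of the robot, y to its left, z up, the work surface at z = 0. Lengths are in m, angles in rad, forces in N, time in s.
With the tool pointing down it reaches from about 0.35 to 0.975 m from the base axis. Payload 4.9 kg.
Tool frame: the origin (TCP) lies at the very end of the fingers, on their centre line; the grasp point (between the pads) lies 19 mm behind it; z points along the fingers, x is the direction in which the jaws open and shut, and the axes are right-handed (so a half turn about z gives the same grasp; the last joint's range is limited). The gripper opens to 85 mm and grips with 20 to 120 N. Pads are 22 mm wide; open, the fingers measure 114 mm over their backs; the gripper's body (76 mm by 85 mm) begins 54 mm behind the grasp point. The pads swing forward as they close: fully open they stand 13 mm farther back than shut.
Start: joints at [-1.34, 0.053, 1.613, -0, 1.476, -0.119], TCP at [0.214, -0.587, 0.231] pointing down, gripper open.
Joint ranges: [-3.01, 3.01], [-1.01, 2.22], [0.06, 2.58], [-1.02, 4.17], [0.09, 2.62], [-3.14, 3.14]. Speed limits (rad/s): [2.57, 2.57, 3.14, 3.14, 3.14, 3.14].

## Interface

Orientations are given as a rotation vector (axis times angle).
In Python, from station import ctrl, get_image, calibration, job gives the robot as it stands.
- The arm moves only by the tool jog_arm, never from a script. Its argument "deltas" is a list of rows, each a list of 3 entries, a list of its own where there are three numbers: the turn, a rotation vector about the tool's x, y, z in degrees, then the shift along the tool's x, y, z in m, then the finger opening in m, from 0 to 0.0854. In form: [[[ax, ay, az], [tx, ty, tz], gripper], ...]. A call has 1 to 12 rows; each row is the pose to reach, as a shift and turn from the pose commanded when the call began, along the tool's axes at that moment; what a row does not reach only later rows make up. A row lasts 1/12 s, in which the tool goes at most 41.7 mm and 7.16 degrees, less where a joint would pass 70% of its speed; a pose out of reach is approached as far as the arm can. A call with a gripper value outside its range is refused whole. The fingers move at their own pace and stop on an object; "squeeze" is the grip in N (left out, the last holds). Time passes only in rows, so rows that repeat a pose let the fingers close. It gives the time, the measured TCP pose, the force and the opening at its end, in the units of the state.
- ctrl.get_obs(): the state, without advancing time (a new reading comes with each control period).
- get_image(name): name is "scene" or "top"; returns the picture (480x640x3 uint8, red, green, blue); there is no depth.
- calibration(name): a dict with "mtx" (3x3 intrinsics, pixels), "origin" and "rotation" of the camera in the world. Camera axes: x right, y up, looking along -z (the intrinsics and any distortion apply to the point x, -y, -z); pixel columns grow to the right and rows downward; lengths in m; the calibration is good to about 2 mm. A picture is of the moment at which its call begins. calibration takes no time and is no camera call.
- job.finish_job(): hands the job in, once; it reports no verdict.
The state is a dict: "t": time; "q": joint angles; "dq": joint speeds; "effort": joint torques, N m; "tool_pos": TCP position; "tool_rot": TCP orientation; "contact_force": force on the tool from outside, world axes, zero at the start; "wrist_torque": the same for the moment, N m; "opening": finger opening in m.
Only numpy, scipy, OpenCV 4.12 (cv2) and the standard library are available. Lean on these libraries where they do the work, as an engineer would, in place of code of your own. Each camera call takes 0.05 s, during which the arm holds its last target.

## Working session

There is one attempt and no reset: what is moved stays moved. The work goes in short steps, Python scripts to look and compute and a tool call to move; the robot and the scene stay as the last step left them, time stands still between calls to the robot, and variables do not carry over. Pictures are saved under pics/ and viewed, and the job is handed in when it is done.

Besides the shell and the picture viewer there is one more tool, called after ">>>" as name(argument=value, ...) on one line, values as JSON. jog_arm: Moves the arm, as the interface text tells. Its arguments: {"type":"object","properties":{"deltas":{"type":"array","items":{"type":"array"}},"squeeze":{"type":"number"}},"required":["deltas"]}

```bash
ls; mkdir -p pics
python3 - <<'E'
from station import ctrl,get_image,calibration
import cv2
for n in("scene","top"):
    im=get_image(n); cv2.imwrite(f"pics/{n}0.png",im[:,:,::-1]); print(n,calibration(n))
print(ctrl.get_obs())
E
```

```text
pics
scene {'mtx': array([[523.38082897,   0.        , 315.55824149],
       [  0.        , 523.38082897, 235.52129256],
       [  0.        ,   0.        ,   1.        ]]), 'origin': array([1.41107529, 0.49912003, 0.87343586]), 'rotation': array([0.55827898, 0.93471628, 1.94551315])}
top {'mtx': array([[519.41856425,   0.        , 317.82741641],
       [  0.        , 519.41856425, 237.64896428],
       [  0.        ,   0.        ,   1.        ]]), 'origin': array([0.4020432 , 0.00895954, 1.36943324]), 'rotation': array([ 0.11741443, -0.10951013, -1.59607234])}
{'t': 0.1, 'q': array([-1.33997413e+00,  5.33192892e-02,  1.61416902e+00, -2.29049944e-06,
        1.47598907e+00, -1.18980795e-01]), 'dq': array([-0.00062825, -0.00282687, -0.00303516,  0.00049073, -0.00013193,
       -0.00167824]), 'effort': array([ 5.00975002e-04, -3.94895875e+01, -3.71365499e+01, -6.85678901e-05,
        3.89717243e-03,  3.40567203e-05]), 'tool_pos': array([ 0.21407612, -0.58659123,  0.23016095]), 'tool_rot': array([-2.57307774e+00,  1.80027505e+00,  2.20863086e-03]), 'contact_force': array([-0.22889344,  0.23183743, -0.76609588]), 'wrist_torque': array([-0.02086369,  0.02691118, -0.05132023]), 'opening': 0.08542902872658557}
```

View pics/scene0.png

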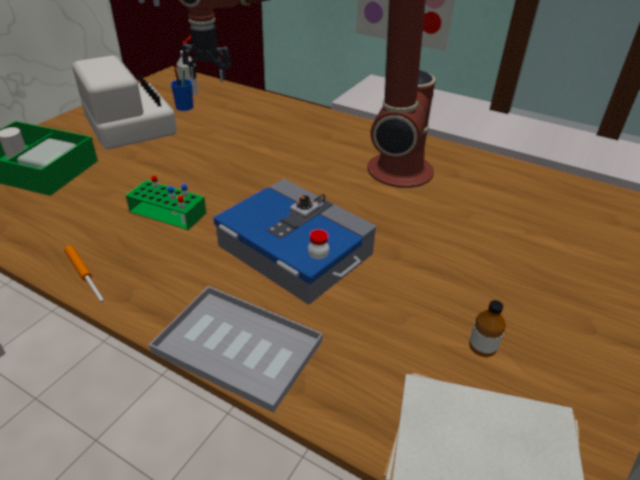

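View pics/top0.png

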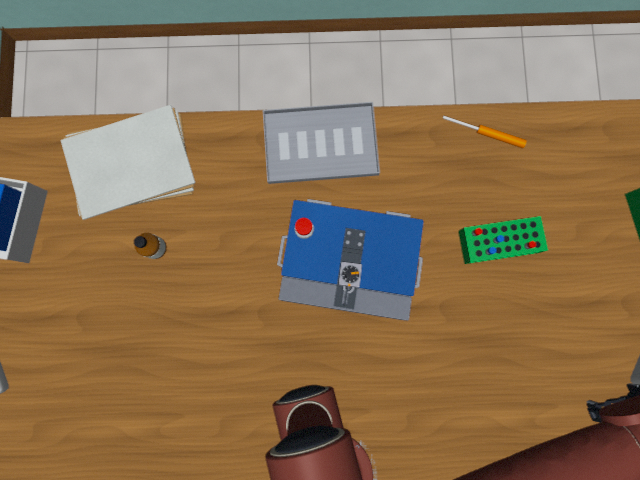

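```bash
cat > h.py <<'E'
import numpy as np, cv2
from station import ctrl,get_image,calibration
from scipy.spatial.transform import Rotation as R
def proj(n,P):
    c=calibration(n); p=R.from_rotvec(c['rotation']).inv().apply(np.atleast_2d(P)-c['origin'])
    K=c['mtx']; return np.c_[K[0,0]*p[:,0]/-p[:,2]+K[0,2], K[1,1]*-p[:,1]/-p[:,2]+K[1,2]]
def ray(n,uv,z):
    c=calibration(n);K=c['mtx']; u,v=uv
    d=R.from_rotvec(c['rotation']).apply([(u-K[0,2])/K[0,0],-(v-K[1,2])/K[1,1],-1])
    o=c['origin']; return o+d*(z-o[2])/d[2]
def crop(n,x0,x1,y0,y1,f,out,im=None):
    im=get_image(n) if im is None else im
    cv2.imwrite(out,cv2.resize(im[y0:y1,x0:x1,::-1],None,fx=f,fy=f,interpolation=cv2.INTER_CUBIC))
E
python3 - <<'E'
import cv2
from h import *
im=cv2.imread('pics/top0.png')[:,:,::-1]
crop('top',270,430,195,325,5,'pics/t1.png',im)
crop('top',325,375,255,310,10,'pics/t2.png',im)
im=cv2.imread('pics/scene0.png')[:,:,::-1]
crop('scene',270,350,180,240,10,'pics/s1.png',im)
E
```

```text
(no output)
```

View pics/t1.png

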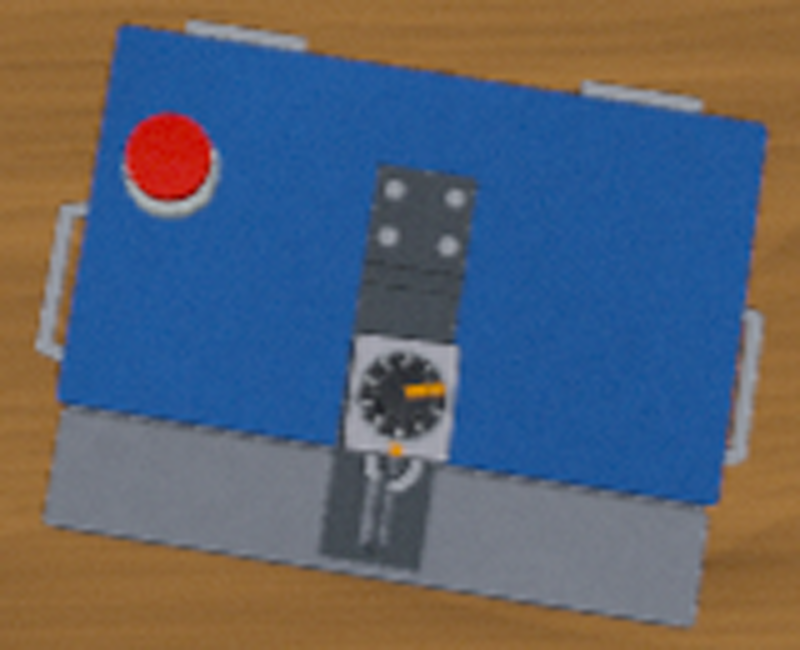

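View pics/t2.png

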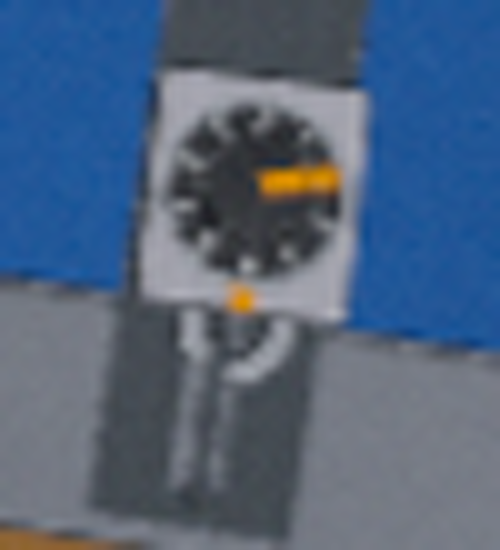

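View pics/s1.png

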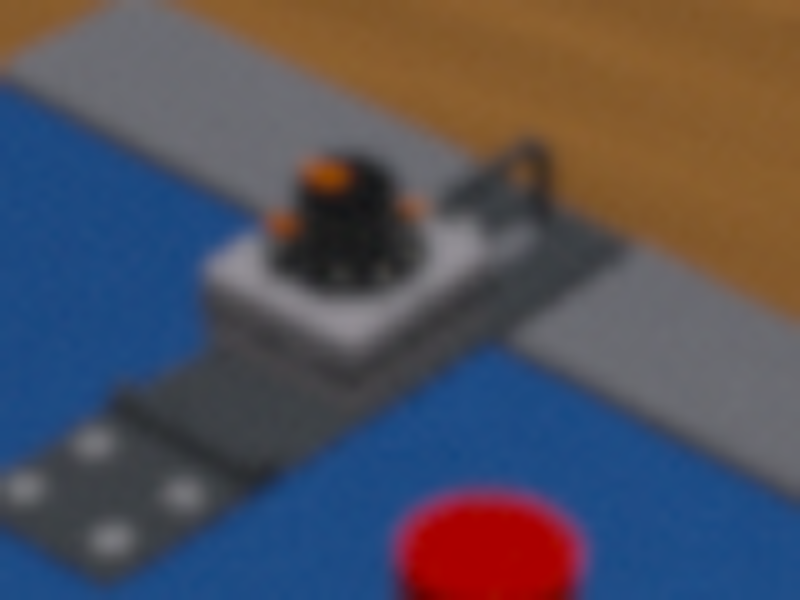

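Run:
```python
from h import *
def px(p,f,o): return ((p[0]+.5)/f-.5+o[0],(p[1]+.5)/f-.5+o[1])
t1=lambda p:px(p,5,(270,195)); t2=lambda p:px(p,10,(325,255)); s1=lambda p:px(p,10,(270,180))
C=np.array([ray('top',t1(p),.1)[:2] for p in [(120,25),(767,127),(692,627),(43,522)]])
print('box corners',C,'sizes',[np.linalg.norm(C[i]-C[(i+1)%4]) for i in range(4)])
# model corners: box frame (x,y): back-left (+.125,+.16)
M=np.array([(.125,.16),(.125,-.16),(-.125,-.16),(-.125,.16)])
def fit(M,C):
    m,c=M.mean(0),C.mean(0); H=(M-m).T@(C-c); a=np.arctan2(H[0,1]-H[1,0],H[0,0]+H[1,1]); 
    Rm=np.array([[np.cos(a),-np.sin(a)],[np.sin(a),np.cos(a)]]); return a,c-Rm@m,Rm
a,t,Rm=fit(M,C); print('box',np.degrees(a),t,'res',(C-(M@Rm.T+t)))
st=Rm@np.array([-.072,0])+t; print('staple',st)
P=np.array([ray('top',t2(p),.127)[:2] for p in [(163,72),(367,92),(345,320),(140,298)]])
Mp=np.array([(.028,.025),(.028,-.025),(-.028,-.025),(-.028,.025)])
b,tp,Rp=fit(Mp,P); print('pad',np.degrees(b),tp,'sz',[np.linalg.norm(P[i]-P[(i+1)%4]) for i in range(4)])
print('pad in box',Rm.T@(tp-t))
m=ray('top',t2((322,178)),.131)[:2]; d=Rp.T@(m-tp); print('mark own',d,np.degrees(np.arctan2(d[1],d[0])))
k=ray('top',t2((253,183)),.149)[:2]
i=ray('top',t2((242,299)),.127)[:2]; print('idx own',Rp.T@(i-tp))
j=ray('top',t1((170,155)),.155)[:2]; print('jar',j)
# scene check
for n,P3 in [('pad',[*tp,.127]),('knobtop',[*tp,.149]),('staple top',[*st,.131]),('jar',[*j,.155])]:
    print(n,proj('scene',P3), (proj('scene',P3)[0]-[270,180])*10, proj('top',P3))
```

```text
box corners [[ 0.68379118  0.07056471]
 [ 0.62276024 -0.24899574]
 [ 0.3792718  -0.19899726]
 [ 0.43833021  0.11317723]] sizes [np.float64(0.3253362205110527), np.float64(0.24856883842288377), np.float64(0.31771183542847603), np.float64(0.24913231713517564)]
box -10.748891990184019 [ 0.53103836 -0.06606277] res [[ 0.00010526  0.00274796]
 [-0.00124407 -0.00242721]
 [ 0.000881    0.00094502]
 [ 0.0002578  -0.00126577]]
staple [ 0.46030167 -0.0526344 ]
pad -7.636639653011026 [ 0.49199891 -0.0616056 ] sz [np.float64(0.04911662655892549), np.float64(0.054819853938865855), np.float64(0.04909354230439653), np.float64(0.05441459865179625)]
pad in box [-0.03918574 -0.00290209]
mark own [ 0.00545801 -0.01560128] -70.71792605996687
idx own [-0.02495412  0.00039298]
jar [0.60794432 0.04551639]
pad [[304.46762099 205.5215516 ]] [344.67620992 255.21551597] [[349.92413044 274.06417702]]
knobtop [[304.53578508 198.19779397]] [345.3578508  181.97793968] [[350.43092688 273.37169754]]
staple top [[314.08660881 199.267521  ]] [440.86608812 192.67521005] [[346.72846336 287.38182934]]
jar [[318.10250566 234.8897804 ]] [481.02505656 548.89780402] [[303.6 225.6]]
```

```bash
cat >> h.py <<'E'
def delta(pos,yaw):
    "shift/turn (tool axes) from measured pose to TCP pos, pointing down, tool x at yaw deg"
    o=ctrl.get_obs(); R0=R.from_rotvec(o['tool_rot'])
    y=np.radians(yaw); x=np.array([np.cos(y),np.sin(y),0]); z=np.array([0,0,-1.])
    Rt=R.from_matrix(np.c_[x,np.cross(z,x),z])
    X=R0.as_matrix()[:,0]
    print('t',round(o['t'],2),'pos',o['tool_pos'].round(4),'yaw',np.degrees(np.arctan2(X[1],X[0])).round(2),'F',o['contact_force'].round(2),'T',o['wrist_torque'].round(3),'open',round(o['opening'],4),'q6',o['q'][5].round(3))
    print('turn',np.degrees((R0.inv()*Rt).as_rotvec()).round(2),'shift',R0.inv().apply(np.array(pos)-o['tool_pos']).round(4))
E
python3 -c "
from h import *
delta([.492,-.0616,.20],17)"
```

```text
t 0.1 pos [ 0.2141 -0.5866  0.2302] yaw -69.96 F [-0.23  0.23 -0.77] T [-0.021  0.027 -0.051] open 0.0854 q6 -0.119
turn [-9.000e-02  8.000e-02 -8.696e+01] shift [-0.3979 -0.441   0.031 ]
```

>>> jog_arm(deltas=[[[0, 0, -87], [-0.398, -0.441, 0.0], 0.0854], [[0, 0, -87], [-0.398, -0.441, 0.0], 0.0854], [[0, 0, -87], [-0.398, -0.441, 0.0], 0.0854], [[0, 0, -87], [-0.398, -0.441, 0.0], 0.0854], [[0, 0, -87], [-0.398, -0.441, 0.0], 0.0854], [[0, 0, -87], [-0.398, -0.441, 0.0], 0.0854], [[0, 0, -87], [-0.398, -0.441, 0.0], 0.0854], [[0, 0, -87], [-0.398, -0.441, 0.0], 0.0854], [[0, 0, -87], [-0.398, -0.441, 0.0], 0.0854], [[0, 0, -87], [-0.398, -0.441, 0.0], 0.0854], [[0, 0, -87], [-0.398, -0.441, 0.0], 0.0854], [[0, 0, -87], [-0.398, -0.441, 0.0], 0.0854]])

```text
t: 1.1
tool_pos: [0.4484, -0.1431, 0.231]
tool_rot: [3.11, 0.446, 0.0]
contact_force: [1.4, -1.1, -0.2]
opening: 0.0854
```

```bash
python3 -c "
from h import *
delta([.492,-.0616,.16],17)"
```

```text
t 1.1 pos [ 0.4484 -0.1431  0.231 ] yaw 16.33 F [ 1.35 -1.11 -0.24] T [-0.04  -0.008  0.004] open 0.0854 q6 -0.752
turn [ 0.   -0.   -0.67] shift [ 0.0648 -0.0659  0.071 ]
```

>>> jog_arm(deltas=[[[0, 0, 0], [0, 0, 0], 0.0854], [[0, 0, 0], [0, 0, 0], 0.0854], [[0, 0, 0], [0, 0, 0], 0.0854]])

```text
t: 1.35
tool_pos: [0.4478, -0.1452, 0.2309]
tool_rot: [3.111, 0.436, -0.001]
contact_force: [0.1, -0.2, -1.2]
opening: 0.0857
```

```bash
python3 -c "
from h import *
delta([.492,-.0616,.16],17)"
```

```text
t 1.35 pos [ 0.4478 -0.1452  0.2309] yaw 15.97 F [ 0.08 -0.23 -1.22] T [-0.006  0.097  0.008] open 0.0857 q6 -0.75
turn [-0.01  0.05 -1.03] shift [ 0.0655 -0.0683  0.0709]
```

>>> jog_arm(deltas=[[[0, 0, -1], [0.0655, -0.0683, 0.03], 0.0854], [[0, 0, -1], [0.0655, -0.0683, 0.03], 0.0854], [[0, 0, -1], [0.0655, -0.0683, 0.03], 0.0854], [[0, 0, -1], [0.0655, -0.0683, 0.05], 0.0854], [[0, 0, -1], [0.0655, -0.0683, 0.071], 0.0854], [[0, 0, -1], [0.0655, -0.0683, 0.071], 0.0854], [[0, 0, -1], [0.0655, -0.0683, 0.071], 0.0854]])

```text
t: 1.93
tool_pos: [0.491, -0.0628, 0.159]
tool_rot: [-3.107, -0.459, 0.005]
contact_force: [0.1, 0.7, 0.2]
opening: 0.0851
```

```bash
python3 -c "
from h import *
delta([.492,-.0616,.134],17)
crop('top',270,430,195,325,5,'pics/t3.png')
crop('scene',250,380,130,240,6,'pics/s3.png')
"
```

```text
t 1.93 pos [ 0.491  -0.0628  0.159 ] yaw 16.81 F [0.07 0.7  0.22] T [-0.006  0.022  0.045] open 0.0851 q6 -0.571
turn [-0.09  0.17 -0.19] shift [ 0.0014 -0.0008  0.025 ]
```

View pics/t3.png

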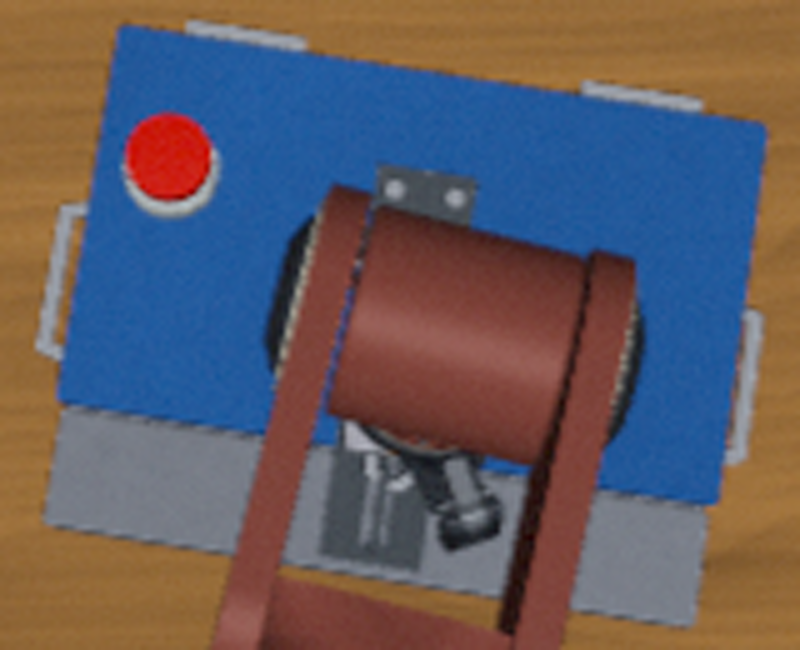

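View pics/s3.png

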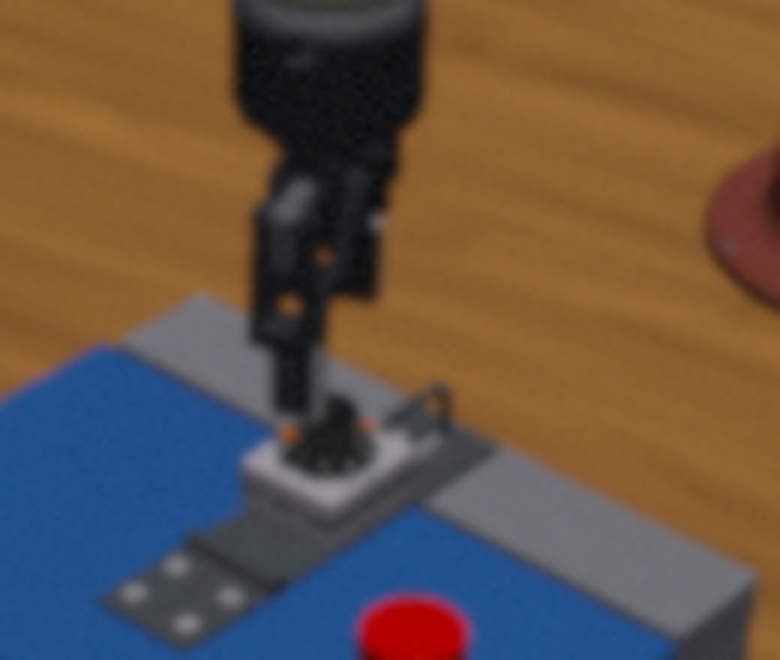

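>>> jog_arm(deltas=[[[0, 0, 0], [0.001, -0.0005, 0.025], 0.0854], [[0, 0, 0], [0.001, -0.0005, 0.025], 0.05], [[0, 0, 0], [0.001, -0.0005, 0.025], 0.035], [[0, 0, 0], [0.001, -0.0005, 0.025], 0.015], [[0, 0, 0], [0.001, -0.0005, 0.025], 0.015], [[0, 0, 0], [0.001, -0.0005, 0.025], 0.015], [[0, 0, 0], [0.001, -0.0005, 0.025], 0.015], [[0, 0, 0], [0.001, -0.0005, 0.025], 0.015], [[0, 0, 0], [0.001, -0.0005, 0.025], 0.015], [[0, 0, 0], [0.001, -0.0005, 0.025], 0.015]], squeeze=30)

```text
t: 2.87
tool_pos: [0.4937, -0.0611, 0.1369]
tool_rot: [3.106, 0.464, 0.002]
contact_force: [-2.9, 0.3, 5.9]
opening: 0.0246
```

```bash
python3 -c "
from h import *
delta([.492,-.0616,.134],17)
crop('top',270,430,195,325,5,'pics/t4.png')
crop('scene',250,380,130,240,6,'pics/s4.png')
"
```

```text
t 2.87 pos [ 0.4937 -0.0611  0.1369] yaw 16.99 F [-2.85  0.34  5.89] T [-0.105  0.423  0.014] open 0.0246 q6 -0.569
turn [ 0.08 -0.07 -0.01] shift [-0.0018 -0.      0.0029]
```

View pics/s4.png

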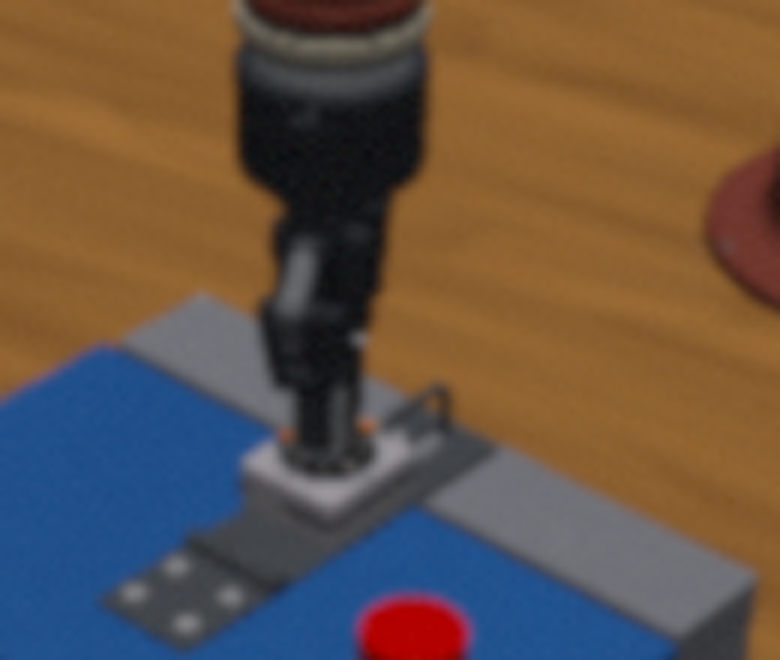

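>>> jog_arm(deltas=[[[0, 0, 6], [0, 0, 0], 0.015], [[0, 0, 12], [0, 0, 0], 0.015], [[0, 0, 18], [0, 0, 0], 0.015], [[0, 0, 24], [0, 0, 0], 0.015], [[0, 0, 30], [0, 0, 0], 0.015], [[0, 0, 36], [0, 0, 0], 0.015], [[0, 0, 36], [0, 0, 0], 0.015]])

```text
t: 3.55
tool_pos: [0.4941, -0.0613, 0.1369]
tool_rot: [3.097, -0.524, 0.004]
contact_force: [-0.0, -0.3, 4.8]
opening: 0.0249
```

```bash
python3 -c "
from h import *
delta([.492,-.0616,.134],17)
crop('scene',270,350,180,240,10,'pics/s5.png')
"
```

```text
t 3.55 pos [ 0.4941 -0.0613  0.1369] yaw -19.2 F [-0.02 -0.31  4.83] T [-0.104  0.163 -0.074] open 0.0249 q6 0.062
turn [  0.07  -0.16 -36.2 ] shift [-0.0019  0.001   0.0029]
```

View pics/s5.png

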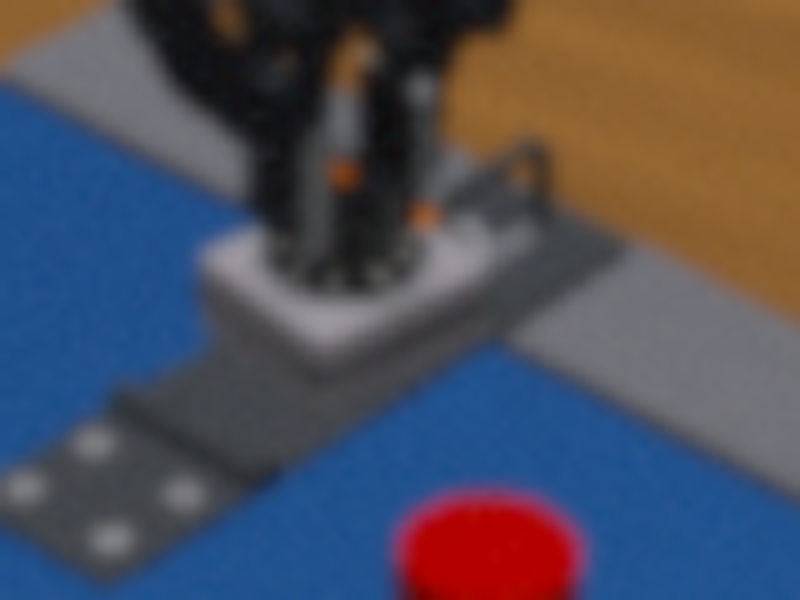

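>>> jog_arm(deltas=[[[0, 0, 6], [0, 0, 0], 0.015], [[0, 0, 12], [0, 0, 0], 0.015], [[0, 0, 18], [0, 0, 0], 0.015], [[0, 0, 24], [0, 0, 0], 0.015], [[0, 0, 30], [0, 0, 0], 0.015], [[0, 0, 36], [0, 0, 0], 0.015], [[0, 0, 42], [0, 0, 0], 0.015], [[0, 0, 48], [0, 0, 0], 0.015], [[0, 0, 54], [0, 0, 0], 0.015], [[0, 0, 60], [0, 0, 0], 0.015], [[0, 0, 60], [0, 0, 0], 0.015], [[0, 0, 60], [0, 0, 0], 0.015]])

```text
t: 4.6
tool_pos: [0.4937, -0.0617, 0.1369]
tool_rot: [2.424, -1.996, 0.004]
contact_force: [-2.2, -3.8, 8.7]
opening: 0.0242
```

```bash
python3 -c "
from h import *
delta([.492,-.0616,.134],17)
crop('scene',270,350,180,240,10,'pics/s6.png')
crop('top',270,430,195,325,5,'pics/t6.png')
"
```

```text
t 4.6 pos [ 0.4937 -0.0617  0.1369] yaw -78.94 F [-2.19 -3.79  8.66] T [-0.509  0.49   0.115] open 0.0242 q6 1.105
turn [ 9.000e-02 -1.700e-01 -9.594e+01] shift [-0.0005  0.0017  0.0029]
```

View pics/s6.png

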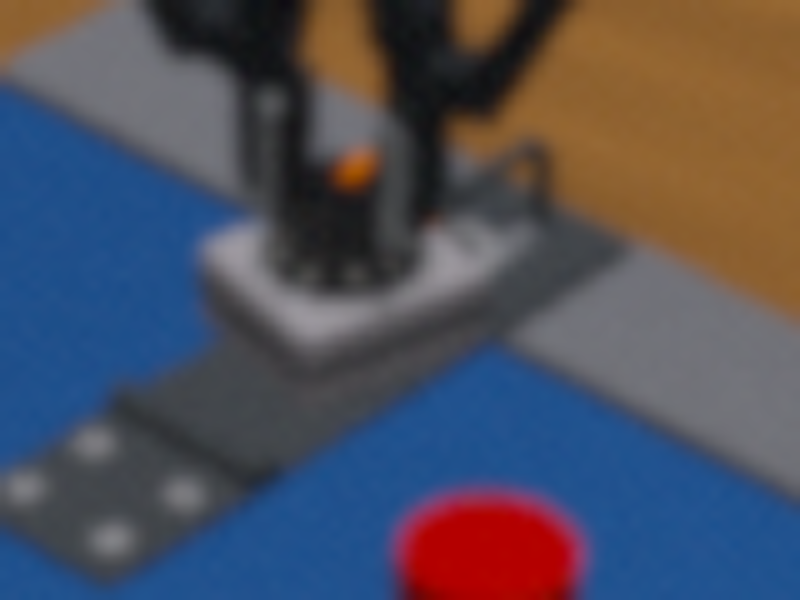

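View pics/t6.png

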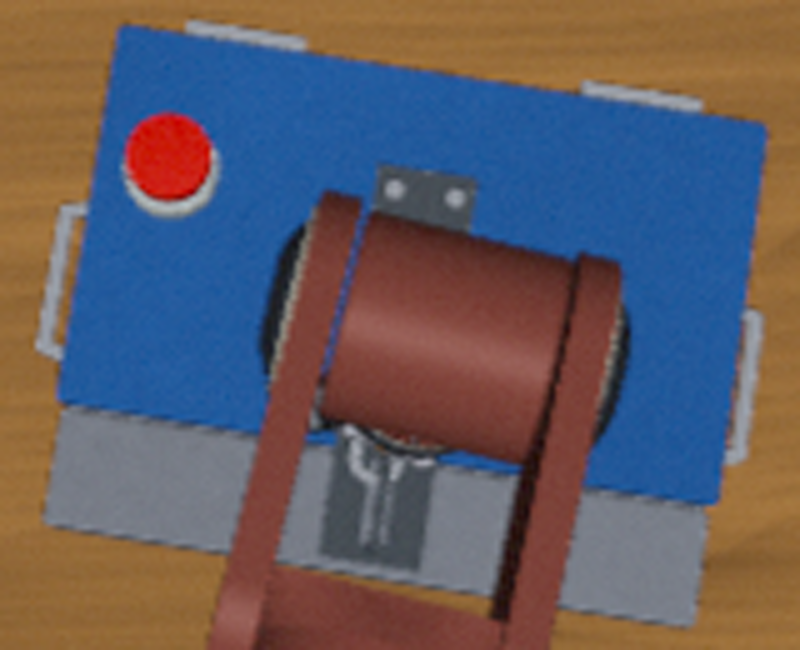

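>>> jog_arm(deltas=[[[0, 0, 6], [0, 0, 0], 0.015], [[0, 0, 12], [0, 0, 0], 0.015], [[0, 0, 18], [0, 0, 0], 0.015], [[0, 0, 24], [0, 0, 0], 0.015], [[0, 0, 26], [0, 0, 0], 0.015], [[0, 0, 26], [0, 0, 0], 0.015], [[0, 0, 26], [0, 0, 0], 0.015]])

```text
t: 5.28
tool_pos: [0.4939, -0.0616, 0.1369]
tool_rot: [-1.913, 2.492, -0.005]
contact_force: [-2.2, -1.9, 5.6]
opening: 0.0248
```

```bash
python3 -c "
from h import *
delta([.492,-.0616,.134],17)
crop('scene',270,350,180,240,10,'pics/s7.png')
crop('top',270,430,195,325,5,'pics/t7.png')
"
```

```text
t 5.28 pos [ 0.4939 -0.0616  0.1369] yaw -104.96 F [-2.21 -1.94  5.65] T [-0.471  0.305 -0.06 ] open 0.0248 q6 1.559
turn [ 1.0000e-02 -2.1000e-01 -1.2196e+02] shift [0.0005 0.0018 0.0029]
```

View pics/s7.png

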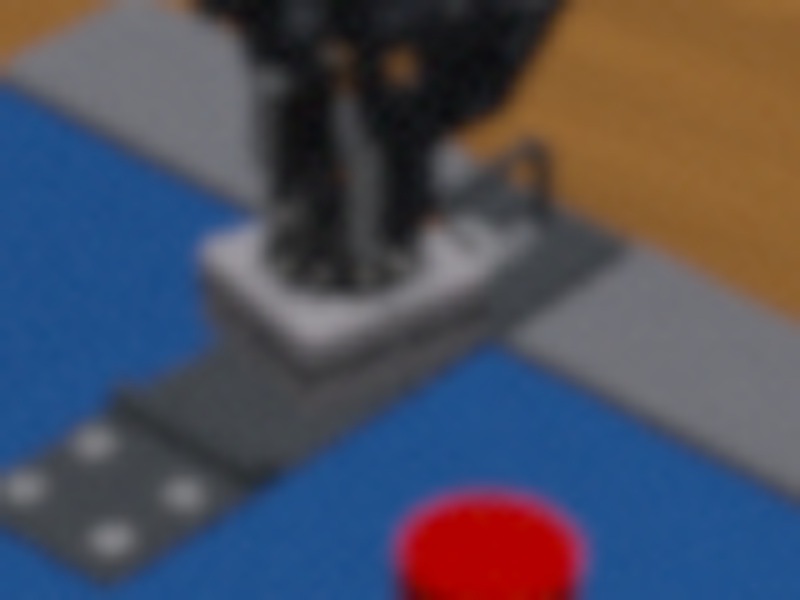

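>>> jog_arm(deltas=[[[0, 0, 0], [0, 0, 0], 0.05], [[0, 0, 0], [0, 0, 0], 0.0854], [[0, 0, 0], [0, 0, 0], 0.0854], [[0, 0, 0], [0, 0, -0.03], 0.0854], [[0, 0, 0], [0, 0, -0.06], 0.0854], [[0, 0, 0], [0, -0.04, -0.08], 0.0854], [[0, 0, 0], [0, -0.08, -0.08], 0.0854], [[0, 0, 0], [0, -0.12, -0.08], 0.0854], [[0, 0, 0], [0, -0.12, -0.08], 0.0854], [[0, 0, 0], [0, -0.12, -0.08], 0.0854]])

```text
t: 6.22
tool_pos: [0.6095, -0.092, 0.2126]
tool_rot: [1.911, -2.491, -0.006]
contact_force: [-1.1, -0.9, -0.6]
opening: 0.0853
```

```bash
python3 -c "
from h import *
delta([.492,-.0616,.134],-100)
crop('scene',270,350,180,240,10,'pics/s8.png')
im=get_image('top')
crop('top',270,430,195,325,5,'pics/t8.png',im)
crop('top',325,375,255,310,10,'pics/t8b.png',im)
"
```

```text
t 6.22 pos [ 0.6095 -0.092   0.2126] yaw -105.01 F [-1.13 -0.89 -0.56] T [-0.049 -0.009  0.02 ] open 0.0853 q6 1.562
turn [ 0.26  0.03 -5.01] shift [0.0011 0.121  0.0792]
```

View pics/s8.png

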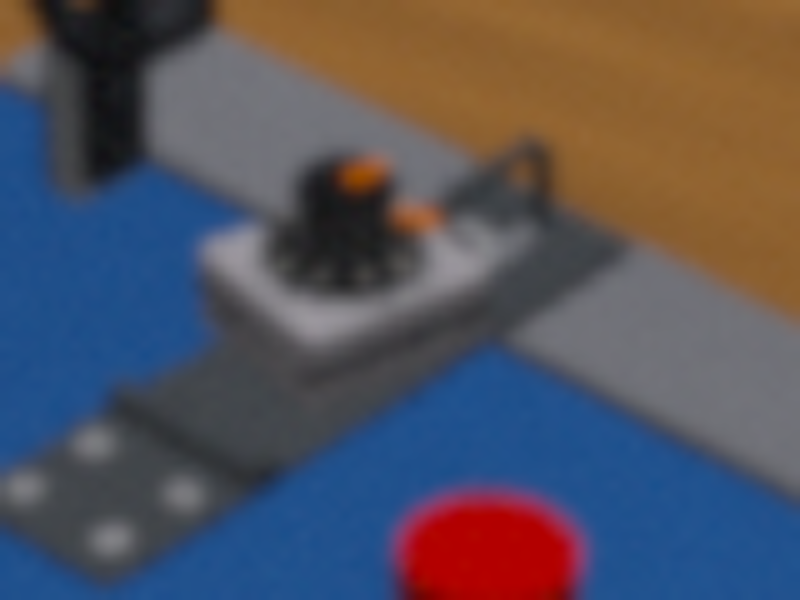

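View pics/t8.png

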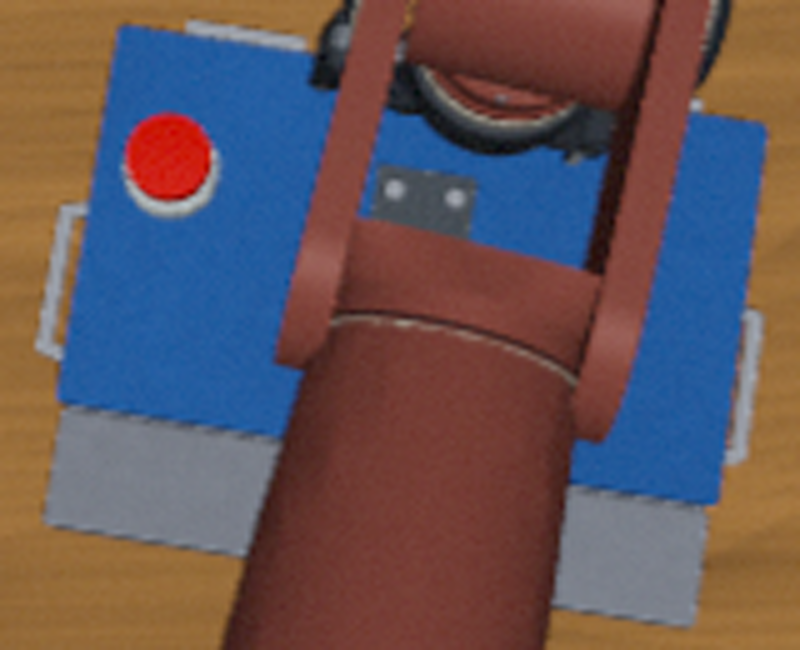

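View pics/t8b.png

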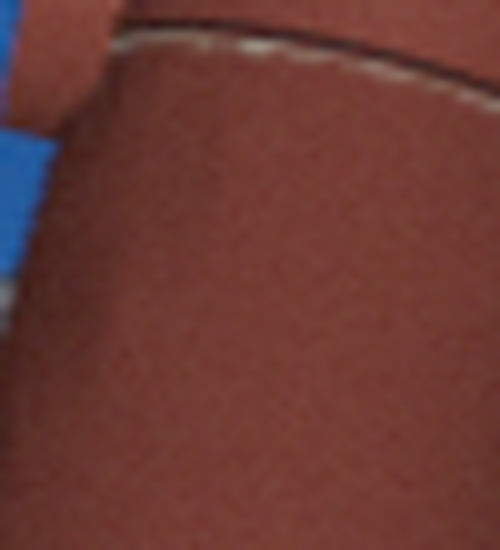

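Run:
```python
from h import *
px=lambda p:((p[0]+.5)/10-.5+270,(p[1]+.5)/10-.5+180)
A=[ray('scene',px(p),.127)[:2] for p in [(205,243),(315,352),(490,268)]]
print(A); 
for i in (0,1):
    d=A[i+1]-A[i]; print(np.linalg.norm(d),np.degrees(np.arctan2(d[1],d[0])))
print('centre',(A[0]+A[2])/2)
for n,p,z in [('mark',(408,215),.131),('idx',(432,215),.127),('stripe',(365,172),.149)]: print(n,ray('scene',px(p),z))
for yaw in (-20,-25):
    y=np.radians(yaw); c=np.array([.4935,-.0615]); x=np.array([np.cos(y),np.sin(y)]);n=np.array([-x[1],x[0]])
    for sx,sy in((1,-1),(1,1),(-1,1)):
        print(yaw,(proj('scene',[*(c+.028*sx*x+.025*sy*n),.127])[0]-[270,180])*10)
```

```text
[array([ 0.50514102, -0.09596191]), array([ 0.53002046, -0.04792324]), array([ 0.47622949, -0.03005025])]
0.05409898787199955 62.620154710754456
0.05668255495687011 161.6200351148119
centre [ 0.49068525 -0.06300608]
mark [ 0.4722139  -0.05646864  0.131     ]
idx [ 0.46389448 -0.05433862  0.127     ]
stripe [ 0.4845151  -0.06180848  0.149     ]
-20 [191.85106628 251.94799729]
-20 [315.28002301 344.57948214]
-20 [492.08833861 264.54249729]
-25 [193.50832418 244.53776147]
-25 [302.18939621 342.80001745]
-25 [491.0155499  272.01609581]
```

>>> jog_arm(deltas=[[[0, 0, -4], [0.001, 0.04, 0], 0.0854], [[0, 0, -4], [0.001, 0.08, 0], 0.0854], [[0, 0, -4], [0.001, 0.12, 0], 0.0854], [[0, 0, -4], [0.001, 0.12, 0], 0.0854], [[0, 0, -4], [0.001, 0.12, 0], 0.0854], [[0, 0, -4], [0.001, 0.12, 0.03], 0.0854], [[0, 0, -4], [0.001, 0.12, 0.05], 0.0854], [[0, 0, -4], [0.001, 0.12, 0.05], 0.0854]])

```text
t: 6.98
tool_pos: [0.4907, -0.0611, 0.1617]
tool_rot: [1.996, -2.422, -0.007]
contact_force: [-0.6, 0.7, -0.3]
opening: 0.0853
```

```bash
python3 -c "
from h import *
delta([.493,-.0615,.104],-101)
"
```

```text
t 6.98 pos [ 0.4907 -0.0611  0.1617] yaw -101.01 F [-0.55  0.66 -0.33] T [ 0.025  0.009 -0.008] open 0.0853 q6 1.488
turn [ 0.33  0.03 -0.01] shift [-0.     -0.0027  0.0577]
```

>>> jog_arm(deltas=[[[0, 0, 0], [0, -0.002, 0.03], 0.0854], [[0, 0, 0], [0, -0.002, 0.05], 0.0854], [[0, 0, 0], [0, -0.002, 0.057], 0.0854], [[0, 0, 0], [0, -0.002, 0.057], 0.0854]], squeeze=40)

```text
t: 7.32
tool_pos: [0.4942, -0.0619, 0.1074]
tool_rot: [1.997, -2.423, -0.003]
contact_force: [-0.2, 0.2, 0.1]
opening: 0.0854
```

```bash
python3 -c "
from h import *
delta([.493,-.0615,.104],-101)
crop('scene',260,360,160,240,8,'pics/s9.png')
"
```

```text
t 7.32 pos [ 0.4942 -0.0619  0.1074] yaw -101.01 F [-0.18  0.17  0.14] T [ 0.027  0.034 -0.087] open 0.0854 q6 1.489
turn [ 0.15  0.01 -0.01] shift [-0.0002  0.0013  0.0034]
```

View pics/s9.png

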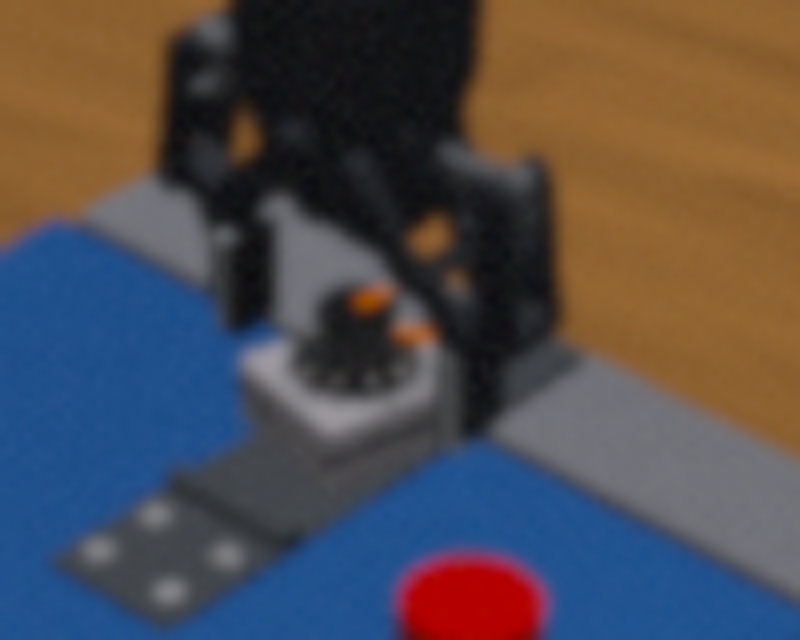

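>>> jog_arm(deltas=[[[0, 0, 0], [0, 0, 0.002], 0.07], [[0, 0, 0], [0, 0, 0.002], 0.06], [[0, 0, 0], [0, 0, 0.002], 0.05], [[0, 0, 0], [0, 0, 0.002], 0.04], [[0, 0, 0], [0, 0, 0.002], 0.04], [[0, 0, 0], [0, 0, 0.002], 0.04], [[0, 0, 0], [0, 0, 0.002], 0.04], [[0, 0, 0], [0, 0, 0.002], 0.04]], squeeze=40)

```text
t: 8.03
tool_pos: [0.496, -0.0625, 0.1086]
tool_rot: [-1.997, 2.423, -0.004]
contact_force: [-0.8, 0.0, 5.9]
opening: 0.0528
```

```bash
python3 -c "
from h import *
delta([.493,-.0615,.104],-101)
crop('scene',260,360,160,240,8,'pics/s10.png')
crop('top',270,430,195,325,5,'pics/t10.png')
"
```

```text
t 8.03 pos [ 0.496  -0.0625  0.1086] yaw -101.01 F [-0.82  0.01  5.9 ] T [ 0.017  0.229 -0.027] open 0.0528 q6 1.489
turn [-0.18 -0.02 -0.01] shift [-0.0004  0.0032  0.0045]
```

View pics/s10.png

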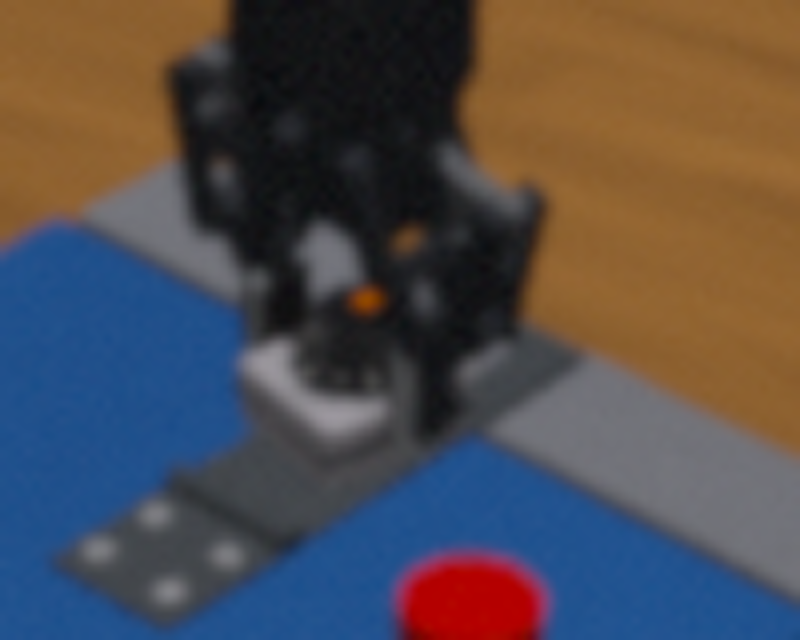

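View pics/t10.png

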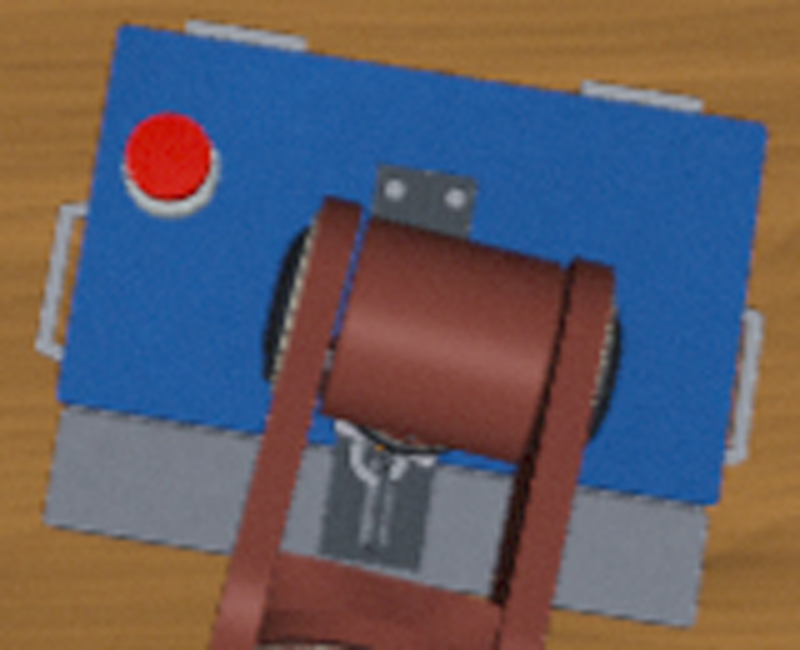

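>>> jog_arm(deltas=[[[0, 0, 0], [0, 0, 0], 0.04], [[0, 0, 0], [0, 0, 0], 0.04], [[0, 0, 0], [0, 0, 0], 0.04], [[0, 0, 0], [0, 0, 0], 0.04]], squeeze=60)

```text
t: 8.47
tool_pos: [0.4961, -0.0625, 0.1087]
tool_rot: [-1.997, 2.423, -0.004]
contact_force: [-2.2, 0.7, 7.3]
opening: 0.0519
```

```bash
python3 -c "
from h import *
delta([.493,-.0615,.104],-101)
crop('scene',270,350,180,240,10,'pics/s11.png')
im=get_image('top')
crop('top',325,375,270,310,12,'pics/t11.png',im)
"
```

```text
t 8.47 pos [ 0.4961 -0.0625  0.1087] yaw -101.01 F [-2.17  0.71  7.28] T [0.055 0.274 0.067] open 0.0519 q6 1.489
turn [-0.19 -0.02 -0.01] shift [-0.0004  0.0033  0.0047]
```

View pics/s11.png

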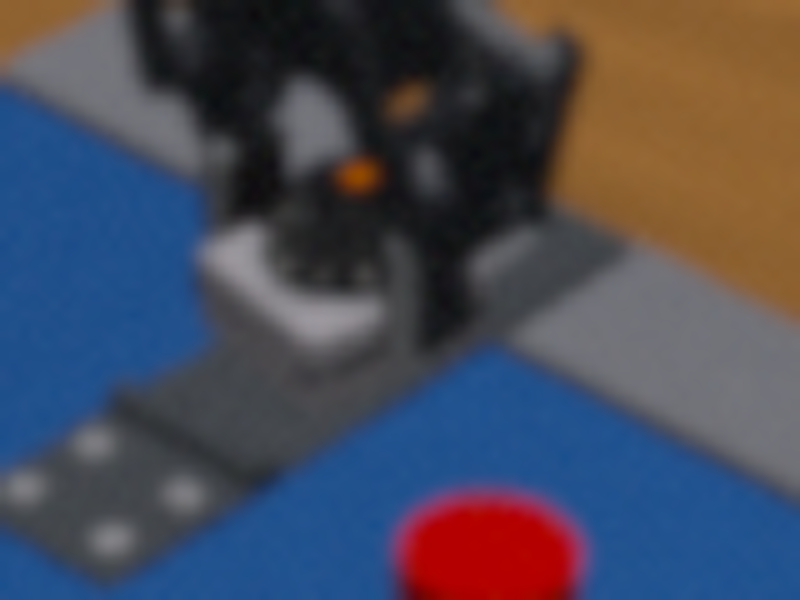

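View pics/t11.png

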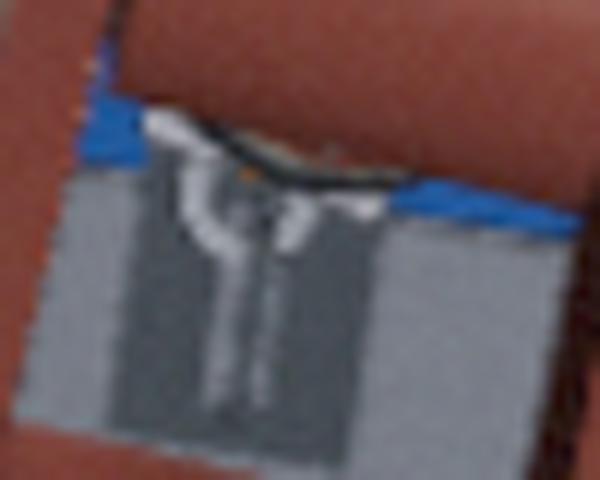

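>>> jog_arm(deltas=[[[0, 0, 0], [0, 0, 0], 0.06], [[0, 0, 4], [0, 0, 0], 0.065], [[0, 0, 8], [0, 0, 0], 0.065], [[0, 0, 8], [0, 0, 0], 0.065], [[0, 0, 8], [0, 0, 0], 0.04], [[0, 0, 8], [0, 0, 0], 0.04], [[0, 0, 8], [0, 0, 0], 0.04], [[0, 0, 8], [0, 0, 0], 0.04], [[0, 0, 8], [0, 0, 0], 0.04]], squeeze=60)

```text
t: 9.32
tool_pos: [0.4952, -0.0621, 0.1069]
tool_rot: [-1.824, 2.557, -0.001]
contact_force: [-0.2, 0.1, 3.3]
opening: 0.0491
```

```bash
python3 -c "
from h import *
delta([.493,-.0615,.104],-101)
crop('scene',270,350,180,240,10,'pics/s12.png')
im=get_image('top')
crop('top',325,375,270,310,12,'pics/t12.png',im)
"
```

```text
t 9.32 pos [ 0.4952 -0.0621  0.1069] yaw -108.98 F [-0.22  0.13  3.31] T [0.125 0.009 0.076] open 0.0491 q6 1.628
turn [-0.06  0.01 -7.98] shift [0.0001 0.0023 0.0029]
```

View pics/s12.png

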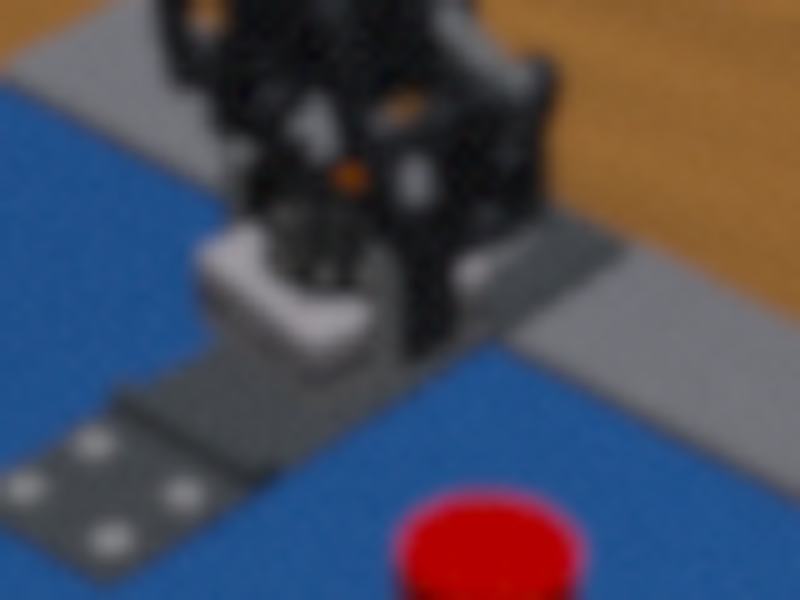

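View pics/t12.png

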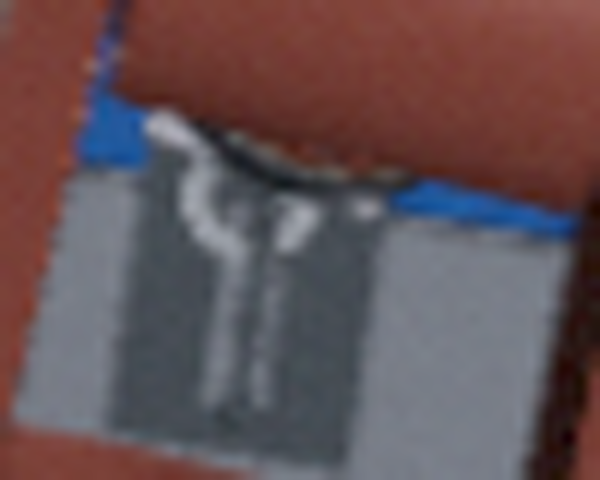

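>>> jog_arm(deltas=[[[0, 0, -2], [0, 0, -0.002], 0.04], [[0, 0, -5], [-0.001, 0, -0.002], 0.04], [[0, 0, -8], [-0.002, 0, -0.002], 0.04], [[0, 0, -8], [-0.002, 0, -0.002], 0.04], [[0, 0, -8], [-0.002, 0, -0.002], 0.04]])

```text
t: 9.83
tool_pos: [0.4944, -0.06, 0.1069]
tool_rot: [1.996, -2.425, -0.003]
contact_force: [-0.4, 0.4, -3.6]
opening: 0.049
```

```bash
python3 -c "
from h import *
delta([.493,-.0615,.104],-101)
crop('scene',270,350,180,240,10,'pics/s13.png')
im=get_image('top')
crop('top',325,375,270,310,12,'pics/t13.png',im)
"
```

```text
t 9.83 pos [ 0.4944 -0.06    0.1069] yaw -101.09 F [-0.35  0.38 -3.64] T [ 0.01  -0.062  0.087] open 0.049 q6 1.494
turn [ 0.14  0.01 -0.09] shift [0.0018 0.0011 0.0029]
```

View pics/t13.png

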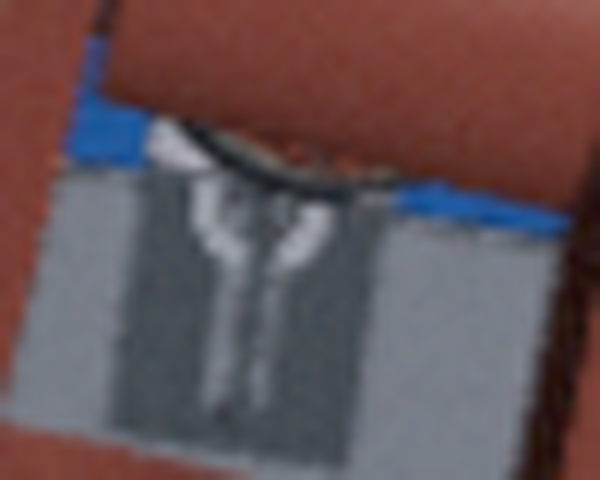

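>>> jog_arm(deltas=[[[0, 0, 0], [0, -0.003, -0.001], 0.04], [[0, 0, 0], [0, -0.006, -0.001], 0.04], [[0, 0, 0], [0, -0.009, -0.001], 0.04], [[0, 0, 0], [0, -0.012, -0.001], 0.04], [[0, 0, 0], [0, -0.012, -0.001], 0.04]])

```text
t: 10.35
tool_pos: [0.5074, -0.0627, 0.109]
tool_rot: [1.998, -2.424, -0.0]
contact_force: [-2.5, -0.8, -4.5]
opening: 0.049
```

```bash
python3 -c "
from h import *
delta([.493,-.0615,.104],-101)
im=get_image('top')
crop('top',325,375,270,310,12,'pics/t14.png',im)
"
```

```text
t 10.35 pos [ 0.5074 -0.0627  0.109 ] yaw -101.02 F [-2.51 -0.8  -4.52] T [-0.08   0.2    0.039] open 0.049 q6 1.495
turn [ 0.03 -0.01 -0.02] shift [0.0016 0.0144 0.005 ]
```

View pics/t14.png

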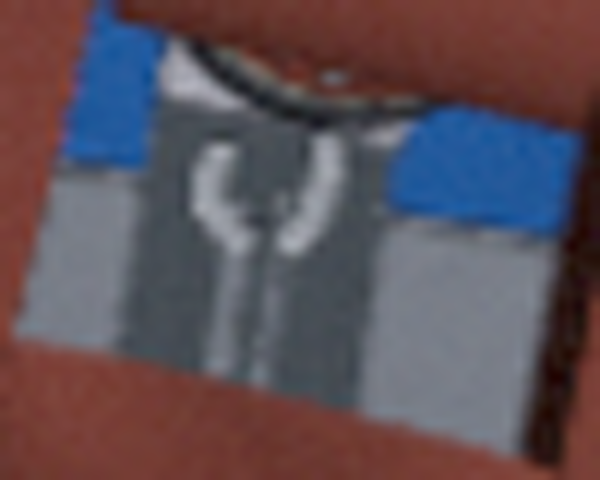

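>>> jog_arm(deltas=[[[0, 0, 0], [0, -0.003, 0], 0.04], [[0, 0, 0], [0, -0.006, 0], 0.04], [[0, 0, 0], [0, -0.008, 0], 0.04], [[0, 0, 0], [0, -0.01, 0], 0.04], [[0, 0, 0], [0, -0.012, 0], 0.04], [[0, 0, 0], [0, -0.012, 0], 0.04], [[0, 0, 0], [0, -0.012, 0], 0.04]])

```text
t: 10.98
tool_pos: [0.5169, -0.0645, 0.1083]
tool_rot: [1.996, -2.421, -0.008]
contact_force: [-7.8, -0.3, -2.3]
opening: 0.0489
```

```bash
python3 -c "
from h import *
delta([.493,-.0615,.104],-101)
im=get_image('top')
crop('top',325,375,270,310,12,'pics/t15.png',im)
crop('scene',270,350,180,240,10,'pics/s15.png')
"
```

```text
t 10.98 pos [ 0.5169 -0.0645  0.1083] yaw -101.0 F [-7.83 -0.27 -2.33] T [-0.107  1.369  0.085] open 0.0489 q6 1.496
turn [ 0.37 -0.02  0.  ] shift [0.0016 0.024  0.0044]
```

View pics/t15.png

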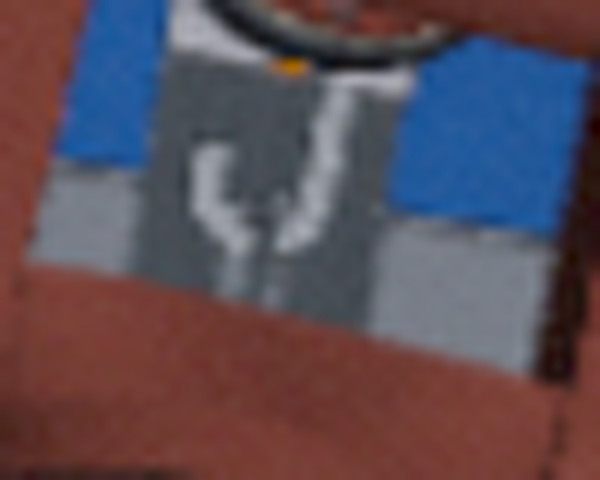

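View pics/s15.png

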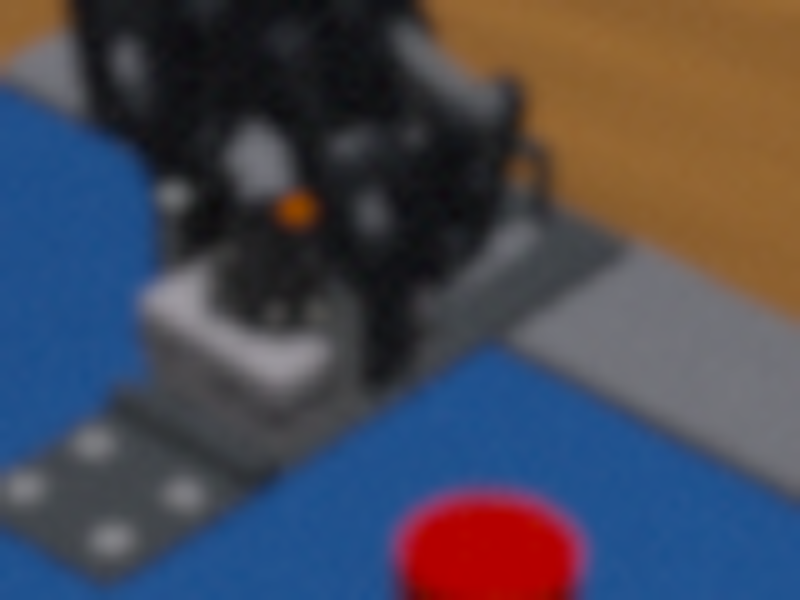

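>>> jog_arm(deltas=[[[0, 0, 0], [0, 0.004, 0], 0.04], [[0, 0, 0], [0, 0.009, 0], 0.04], [[0, 0, 0], [0, 0.014, 0], 0.04], [[0, 0, 0], [0, 0.018, 0], 0.04], [[0, 0, 0], [0, 0.022, 0], 0.04], [[0, 0, 0], [0, 0.022, 0], 0.04], [[0, 0, 0], [0, 0.022, 0], 0.04]])

```text
t: 11.67
tool_pos: [0.4974, -0.0606, 0.1095]
tool_rot: [-1.998, 2.424, -0.001]
contact_force: [-0.8, -0.4, -3.6]
opening: 0.049
```

```bash
python3 -c "
from h import *
delta([.4963,-.0606,.109],-100.75)
im=get_image('top')
crop('top',325,375,270,310,12,'pics/t16.png',im)
"
```

```text
t 11.67 pos [ 0.4974 -0.0606  0.1095] yaw -101.02 F [-0.76 -0.37 -3.55] T [ 0.008 -0.029 -0.06 ] open 0.049 q6 1.493
turn [-0.04  0.   -0.27] shift [0.0002 0.001  0.0005]
```

View pics/t16.png

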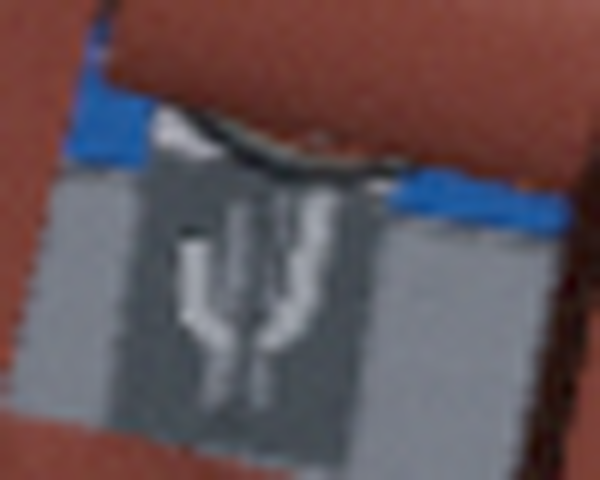

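>>> jog_arm(deltas=[[[0, 0, 0], [0.0, 0.0007, 0], 0.04], [[0, 0, 0], [0.003, 0.0007, 0], 0.04], [[0, 0, 0], [0.006, 0.0007, 0], 0.04], [[0, 0, 0], [0.009, 0.0007, 0], 0.04], [[0, 0, 0], [0.012, 0.0007, 0], 0.04], [[0, 0, 0], [0.012, 0.0007, 0], 0.04], [[0, 0, 0], [0.012, 0.0007, 0], 0.04]])

```text
t: 12.3
tool_pos: [0.4944, -0.0725, 0.1093]
tool_rot: [-1.997, 2.425, 0.0]
contact_force: [-0.2, 0.5, -3.8]
opening: 0.0486
```

```bash
python3 -c "
from h import *
delta([.4963,-.0606,.109],-100.75)
im=get_image('top')
crop('top',325,375,270,310,12,'pics/t17.png',im)
"
```

```text
t 12.3 pos [ 0.4944 -0.0725  0.1093] yaw -101.05 F [-0.16  0.47 -3.77] T [-0.035  0.023 -0.012] open 0.0486 q6 1.469
turn [ 0.    0.01 -0.3 ] shift [-0.012   0.0004  0.0003]
```

View pics/t17.png

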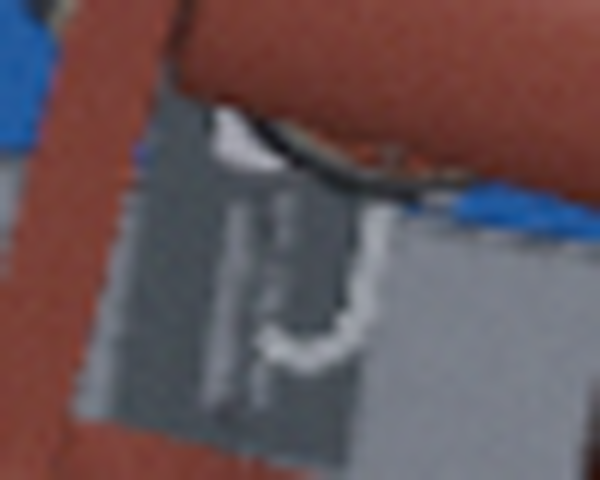

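No side force, and the toe is now passing under the bar beside the rear leg. I'll continue sideways.

>>> jog_arm(deltas=[[[0, 0, 0], [0.003, 0, 0], 0.04], [[0, 0, 0], [0.006, 0, 0], 0.04], [[0, 0, 0], [0.009, 0, 0], 0.04], [[0, 0, 0], [0.012, 0, 0], 0.04], [[0, 0, 0], [0.015, 0, 0], 0.04], [[0, 0, 0], [0.018, 0, 0], 0.04], [[0, 0, 0], [0.02, 0, 0], 0.04], [[0, 0, 0], [0.02, 0, 0], 0.04], [[0, 0, 0], [0.02, 0, 0], 0.04]])

```text
t: 13.1
tool_pos: [0.4905, -0.092, 0.1093]
tool_rot: [-1.998, 2.425, 0.0]
contact_force: [-0.5, -0.2, -4.0]
opening: 0.0493
```

```bash
python3 -c "
from h import *
delta([.4963,-.0606,.109],-100.75)
im=get_image('top')
crop('top',325,375,270,310,12,'pics/t18.png',im)
"
```

```text
t 13.1 pos [ 0.4905 -0.092   0.1093] yaw -101.03 F [-0.5  -0.19 -4.01] T [ 0.052 -0.008 -0.037] open 0.0493 q6 1.429
turn [ 0.    0.01 -0.28] shift [-0.0319  0.0003  0.0003]
```

View pics/t18.png

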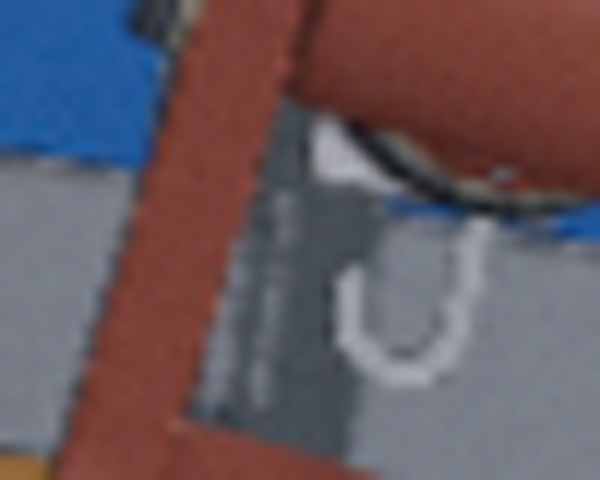

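>>> jog_arm(deltas=[[[0, 0, 0], [0, 0, -0.005], 0.04], [[0, 0, 0], [0, 0, -0.015], 0.04], [[0, 0, 0], [0, 0, -0.027], 0.04], [[0, 0, 0], [0, 0, -0.039], 0.04], [[0, 0, 0], [0, 0, -0.051], 0.04], [[0, 0, 0], [0, 0, -0.063], 0.04], [[0, 0, 0], [0, 0, -0.075], 0.04], [[0, 0, 0], [0, 0, -0.087], 0.04], [[0, 0, 0], [0, 0, -0.097], 0.04], [[0, 0, 0], [0, 0, -0.1], 0.04], [[0, 0, 0], [0, 0, -0.1], 0.04], [[0, 0, 0], [0, 0, -0.1], 0.04]])

```text
t: 14.15
tool_pos: [0.4904, -0.0918, 0.209]
tool_rot: [1.998, -2.424, -0.001]
contact_force: [-0.7, 0.1, -4.3]
opening: 0.0491
```

>>> jog_arm(deltas=[[[0, 0, 0], [0, 0, 0], 0.04], [[0, 0, 0], [0, 0, 0], 0.04], [[0, 0, 0], [0, 0, 0], 0.04], [[0, 0, 0], [0, 0, 0], 0.04]])

```text
t: 14.48
tool_pos: [0.4903, -0.0918, 0.2087]
tool_rot: [1.998, -2.424, -0.002]
contact_force: [0.3, -0.3, -3.8]
opening: 0.049
```

```bash
python3 -c "
from h import *
delta([.4905,-.092,.21],-100.75)
im=get_image('top')
cv2.imwrite('pics/t19f.png',im[:,:,::-1])
crop('top',300,400,240,315,8,'pics/t19.png',im)
crop('scene',250,370,120,240,5,'pics/s19.png')
"
```

```text
t 14.48 pos [ 0.4903 -0.0918  0.2087] yaw -101.01 F [ 0.34 -0.34 -3.78] T [ 0.014 -0.011 -0.009] open 0.049 q6 1.429
turn [ 0.07  0.01 -0.26] shift [ 0.0002 -0.0003 -0.0013]
```

View pics/t19.png

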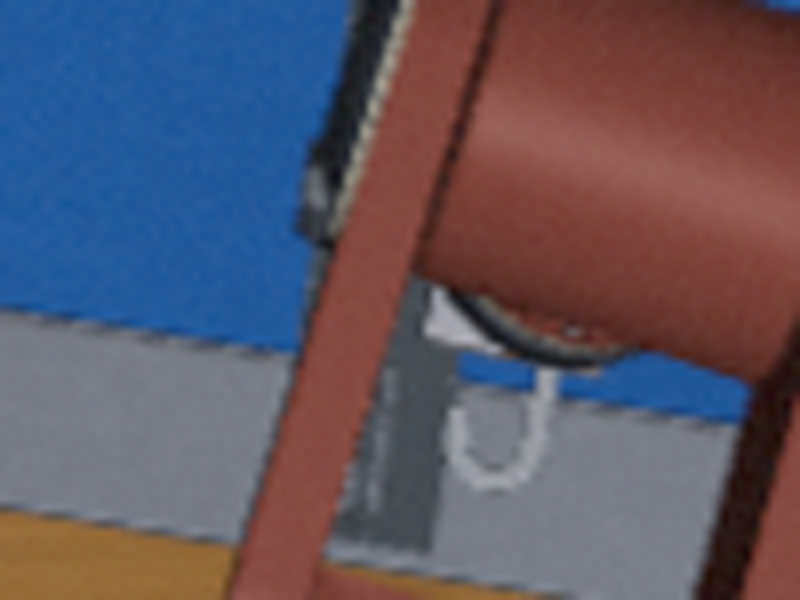

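View pics/s19.png

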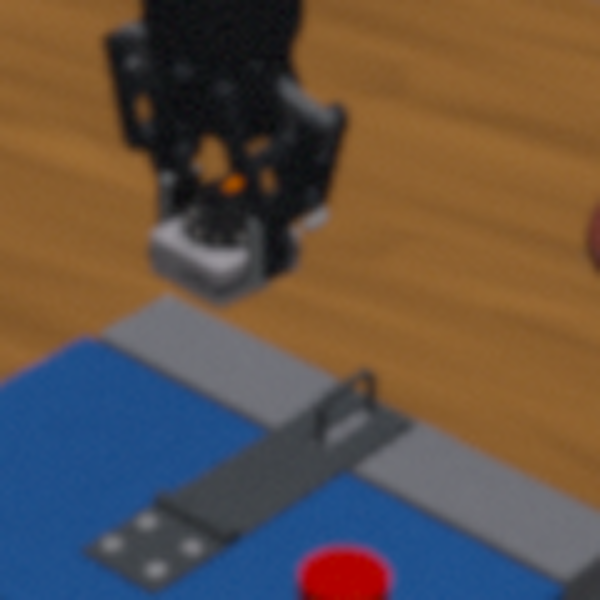

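```bash
python3 -c "
from station import job
print(job.finish_job())"
```

```text
the job is handed in; nothing more can be done
None
```

The padlock is off the staple and held open in the fingers, level with the dial up, about 10 cm above the lid. The job was handed in at about 14.6 s; no verdict is reported.

- **Dial:** I turned it three notches clockwise. The body swung with it until it met the staple, so I turned the wrist about 122° in all. After release, the camera showed the orange mark at the index.
- **Grip:** My first grip on the body was skewed, because the body had been left turned about 8°. I opened, matched the angle and regripped. The opening then read 49 mm against the 50 mm body.
- **Opening and unhooking:** I pulled the body back 23 mm, and the force rose to 8 N at the shackle's stop. I moved it forward about 21 mm and sideways 32 mm without any notable side force, then lifted.
- **Last checks:**
  - The force reading shows a load of about 3.8 N on the gripper, which fits the 0.35 kg padlock.
  - The tool was at rest at z = 0.209, which puts the underside about 0.205 m above the bench.
  - The pictures show the shackle fully out and the staple free. The jar is where it was; the arm never came near the bottle or the rack, though I did not look at those two again.
- **Small disagreement:** While gripping, the tool sat about 3–5 mm above the height I had aimed for, with 3–9 N of upward push, probably from the pads swinging forward as they closed. It had no effect on the job.

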